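# Stack a spacer and window cover on a two-pin imaging chamber

## Robot

A 7-joint arm with a two-finger parallel gripper is mounted at the origin on a cart in front of the work surface, level with it; the furniture and walls round the work are solid. World frame = base frame: x ahead of the robot, y to its left, z up, the work surface at z = 0. Lengths are in mm, angles in rad, forces in N, time in s.
With the tool pointing down it reaches from about 400 to 875 mm from the base axis. Payload 19.3 kg.
Tool frame: the origin (TCP) lies at the very end of the fingers, on their centre line; the grasp point (between the pads) lies 19 mm behind it (grip_point_offset is the z of the grasp point in the tool frame, in mm); z points along the fingers, y is the line along which they close (so a half turn about z gives the same grasp; the last joint's range is limited). The gripper opens to 85 mm and grips with 20 to 120 N. Pads are 22 mm wide; open, the fingers measure 114 mm over their backs; the gripper's body (76 mm by 85 mm) begins 54 mm behind the grasp point. The pads swing forward as they close: fully open they stand 13 mm farther back than shut.
Start: joints at [1.261, 0.521, -0.036, 1.599, 0.021, 1.021, -0.113], TCP at [148.414, -607.114, 198.291] pointing down, gripper open.
Joint ranges: [-2.91, 2.91], [-0.3, 2.13], [-1.5, 1.42], [0.17, 2.43], [-1.26, 4.41], [0.16, 1.93], [-2.52, 2.52]. Speed limits (rad/s): [1.89, 1.89, 2.39, 2.39, 3.01, 3.01, 3.01].

## Interface

Orientations are given as a 3x3 rotation matrix whose columns are the frame's x, y, z axes.
In Python, from workcell import movep, movel, goto_joints, open_gripper, clamp, wait, inverse_kinematics, read_state, camera, PlanningError, finish_job, grip_point_offset gives the robot as it stands. Calls block until the motion is done:
- movep(position, orientation): joint-space move of the TCP to a pose.
- movel(position, frame=None, max_speed=150, guard=None): straight line of the TCP; frame=None keeps the orientation; max_speed is the mean speed in mm/s. With guard (N) it stops when the force on the tool has changed by that much, and returns True; else False.
- goto_joints(angles): joint-space move.
- open_gripper() and clamp(): open the fingers fully, or close them until they stop; the grip force is fixed at half the most.
- wait(seconds).
- inverse_kinematics(position, orientation): joint angles nearest the present ones, or None.
- read_state(): the state.
- camera(name): name is "scene" or "top" or "wrist"; returns a dict with "image" (400x640x3 uint8, blue, green, red), "range_z" (400x640 float32, mm along the optical axis (not along the pixel's ray), 0 where there is no reading), "fx", "fy", "cx", "cy" (pixels), "cam_to_world" (4x4, takes a point from camera to world coordinates). Camera axes: x right, y up, looking along -z (the intrinsics and any distortion apply to the point x, -y, -z); pixel columns grow to the right and rows downward; lengths in mm; the calibration is good to about 2 mm. A picture is of the moment at which its call begins.
A pose or a line that the arm cannot do raises PlanningError and nothing moves.
- finish_job(): hands the job in; it is judged then, once.
The state is a dict: "time": time; "qpos": joint angles; "qvel": joint speeds; "joint_efforts": joint torques, N m; "eef_pos": TCP position; "tool_rot": TCP orientation; "ft_force": force on the tool from outside, world axes, zero at the start; "torque": the same for the moment, N m; "finger_gap": finger opening in mm; "gripper_force": force on a finger pad.
Only numpy, scipy, OpenCV 4.12 (cv2) and the standard library are available. Lean on these libraries where they do the work, as an engineer would, in place of code of your own. Each camera call takes 0.05 s, during which the arm holds its last target. There are 200 camera calls.

## Task

Assemble the imaging chamber: thread the blue spacer over the two pins of the chamber base, then the glass-windowed aluminium cover on top of it, big holes over the thick pin, both fully home and flat. Lower each part down the pins without letting it drop, let go of it, and leave the other things on the bench where they are.

Things in the scene. Friction and masses are not known exactly. Their poses are not given: they have to be found in the camera images.
- chamber_base: Chamber base, fixed: dark foot 70 (x) x 130 (y) x 10 mm, grey pedestal 34 x 104 mm on it, its top 30 mm above the worktop. Two steel pins rise 30 mm above the pedestal: thick (10 mm) at y = +38 mm, thin (6 mm) at y = -38 mm; top 7 mm tapered to 4 and 2 mm. Red dot on the foot at the thick pin. Origin: centre of the underside, z up. Parts overhang the pedestal 5 mm each side.
- thick_pin (a point): foot of the thick (10 mm) pin's axis, level with the pedestal top
- thin_pin (a point): foot of the thin (6 mm) pin's axis, level with the pedestal top
- spacer: Spacer: blue frame. 44 (x) x 100 (y) x 8 mm (z up), 90 g, lies flat on the worktop. Through holes, 1 mm chamfers: 12 mm at y = +38 mm (red dot beside it on the top face), 8 mm at y = -38 mm. A 24 x 42 mm open window in the middle. Origin: centre of the underside. Grip across the 44 mm width at mid-length.
- spacer_big_hole (a point): centre of the spacer's 12 mm hole, on its underside
- spacer_small_hole (a point): centre of the spacer's 8 mm hole, on its underside
- cover: Cover: pale, nearly white aluminium frame with a glass pane in it. 44 (x) x 100 (y) x 10 mm (z up), 90 g, lies flat on the worktop. Through holes, 1 mm chamfers: 12 mm at y = +38 mm (red dot beside it on the top face), 8 mm at y = -38 mm. A 4 mm glass pane fills the 24 x 42 mm window in the middle. Origin: centre of the underside. Grip across the 44 mm width at mid-length.
- cover_big_hole (a point): centre of the cover's 12 mm hole, on its underside
- cover_small_hole (a point): centre of the cover's 8 mm hole, on its underside
- monitor_left (a point): lower left corner of the big fixed monitor, 80 mm up; the tilted screen, 450 mm high, runs from here 490 mm to the right and 150 mm nearer the robot: keep the arm and gripper on the robot's and left side of it
- cover_glass_box: bystander: small clear box with a blue lid, 46x42x29 mm; origin under its centre
- timer: bystander: white lab timer lying flat, 67x63x20 mm; origin under its centre
- petri_dish: bystander: petri dish, 60 mm across, 15 mm high; origin under its centre
- oil_bottle: bystander: small amber bottle with white cap, 27 mm across, 58 mm high; origin under its centre
- slide_carton: bystander: small white and teal carton with a sloping top, 68x58x81 mm; origin under its centre
Mind the look-alikes: they are no part of the job. Leave any purple look-alike of the chamber_base alone.

How it is judged (in metres and radians):
On the way, in this order (a step that is already met when the one before it is completed fails the run):
1. the spacer lies fully home on the pedestal with both pins through their own holes (z of spacer in the frame of chamber_base between 0.028 and 0.032 m and horizontal distance between spacer_big_hole and thick_pin below 0.003 m and horizontal distance between spacer_small_hole and thin_pin below 0.003 m and angle between spacer's own z axis and vertical below 0.04 rad), for 0.2 s.
2. the cover lies fully home on the seated spacer with both pins through their own holes (all of step 1 and z of cover in the frame of chamber_base between 0.036 and 0.04 m and horizontal distance between cover_big_hole and thick_pin below 0.003 m and horizontal distance between cover_small_hole and thin_pin below 0.003 m and angle between cover's own z axis and vertical below 0.04 rad), for 0.2 s.
At the end, for the whole second after the job is handed in: The spacer's underside is on the pedestal and the cover's underside on the spacer (30 and 38 mm above the base's underside, each within 2 mm), both flat (within 0.04 rad), the big holes centred on the thick pin and the small holes on the thin pin within 3 mm, both parts at rest and released (all of step 2 and linear speed of each of spacer, cover below 0.01 m/s and angular speed of each of spacer, cover below 0.1 rad/s); the robot touches nothing.
It fails at once if the spacer drops or slams down the pins (faster than 0.35 m/s within 35 mm of the bottom of either pin) (linear speed of spacer above 0.35 m/s and (distance between any of spacer_big_hole, spacer_small_hole and thick_pin below 0.035 m or distance between any of spacer_big_hole, spacer_small_hole and thin_pin below 0.035 m)).
It fails at once if the cover drops or slams down the pins (faster than 0.35 m/s within 35 mm of the bottom of either pin) (linear speed of cover above 0.35 m/s and (distance between any of cover_big_hole, cover_small_hole and thick_pin below 0.035 m or distance between any of cover_big_hole, cover_small_hole and thin_pin below 0.035 m)).
It fails at once if a bystander (cover glass box, timer, petri dish, oil bottle, slide carton) is pushed more than 30 mm or tipped over (distance of any of cover_glass_box, timer, petri_dish, oil_bottle, slide_carton from where it was at the start of the episode above 0.03 m or angle between any of cover_glass_box, timer, petri_dish, oil_bottle, slide_carton's own z axis and vertical above 0.5 rad).
It also fails if it takes over 72 s, if anything falls off the work surface, if the arm or the gripper's body presses on something with over 40 N, if the wrist force passes 120 N, or if a joint passes its speed limit or range.

## Working session

There is one attempt and no reset: what is moved stays moved. The work goes in short steps, each a Python script; the robot and the scene stay as the last script left them, time stands still between calls to the robot, and variables do not carry over. Pictures are saved under pics/ and viewed, at most 11 in all, crops included, and the job is handed in when it is done.

```bash
mkdir -p pics; ls
python3 - <<'E'
from workcell import *
import cv2,numpy as np
for n in("scene","top"):
    c=camera(n); cv2.imwrite(f"pics/{n}0.png",c["image"]); np.savez(f"{n}0.npz",**c)
    print(n,c["fx"],c["fy"],c["cx"],c["cy"],np.round(c["cam_to_world"],3).tolist(),[k for k in c])
s=read_state();print(s["time"],s["eef_pos"],np.round(s["tool_rot"],3).tolist(),grip_point_offset)
E
```

```text
pics
scene 425.13796315096795 425.13796315096795 328.0481687500562 200.71346547040594 [[-0.577, 0.433, -0.692, -315.516], [-0.816, -0.328, 0.475, 911.265], [-0.021, 0.839, 0.543, 788.068], [0.0, 0.0, 0.0, 1.0]] ['image', 'range_z', 'fx', 'fy', 'cx', 'cy', 'cam_to_world']
top 494.36148836085425 494.36148836085425 321.2062900287821 207.8204841836104 [[0.03, 0.992, -0.122, 402.267], [-1.0, 0.03, -0.006, 287.583], [-0.002, 0.123, 0.992, 1767.638], [0.0, 0.0, 0.0, 1.0]] ['image', 'range_z', 'fx', 'fy', 'cx', 'cy', 'cam_to_world']
0.1 [ 148.33878435 -606.81771959  197.8039392 ] [[0.971, 0.237, -0.0], [0.237, -0.971, 0.001], [-0.0, -0.001, -1.0]] -18.700000000000003
```

View pics/scene0.png

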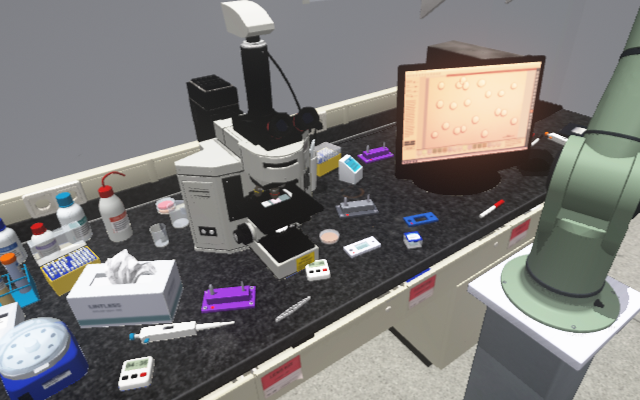

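View pics/top0.png

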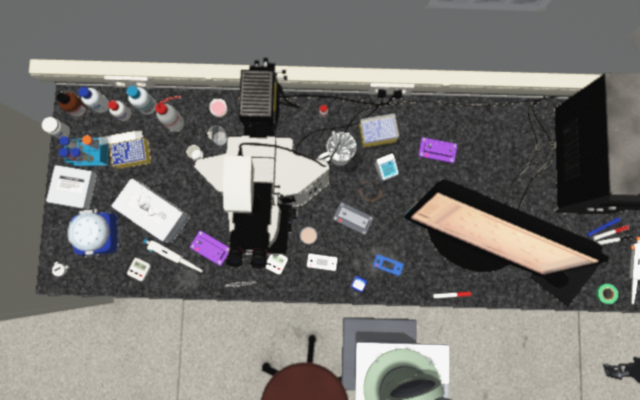

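The top view shows the grey base at (353,217), the blue spacer at (388,265) and the white cover at (322,262). The other candidates are the purple bases at (209,248) and (438,150), which are the look-alikes, and the timer at (276,264), which is a bystander. I'll locate the parts and confirm them in a crop.

```bash
cat > h.py <<'E'
import numpy as np, cv2
def ray(c,u,v):
    d=np.array([(u-c["cx"])/c["fx"],-(v-c["cy"])/c["fy"],-1.0]); T=np.asarray(c["cam_to_world"]); return T[:3,3],T[:3,:3]@d
def at_z(c,u,v,z):
    o,d=ray(c,u,v); return o+d*(z-o[2])/d[2]
def pt(c,u,v):
    o,d=ray(c,u,v); return o+d*c["range_z"][int(round(v)),int(round(u))]
def cloud(c):
    v,u=np.mgrid[0:400,0:640]; d=np.stack([(u-c["cx"])/c["fx"],-(v-c["cy"])/c["fy"],-np.ones(u.shape)],-1)*c["range_z"][...,None]
    T=np.asarray(c["cam_to_world"]); return d@T[:3,:3].T+T[:3,3]
E
python3 - <<'E'
from h import *
c=dict(np.load("top0.npz"))
for n,u,v in [("base",353,217),("spacer_end",378,263),("spacer_end",398,269),("cover",322,262),("cover_l",310,262),("cover_r",334,263),("timer",276,264),("petri",308,235),("gbox",358,284),("carton",387,167),("monL",413,212),("monR",545,268),("monR2",600,260),("purp",438,150),("scope",265,250),("scope",300,190),("pen",450,295)]:
    print(n,np.round(pt(c,u,v)))
im=cv2.resize(c["image"][130:310,230:470],None,fx=3.3,fy=3.3,interpolation=cv2.INTER_CUBIC); cv2.imwrite("pics/crop.png",im)
P=cloud(c); m=(P[...,2]>100)&(P[...,0]>250)&(P[...,1]<300)&(P[...,1]>-900)
for y in range(-800,300,100):
    q=P[m&(abs(P[...,1]-y)<15)]; 
    if len(q): i=q[:,0].argmin(); print(y,np.round(q[i]))
E
```

```text
base [587. 185.  31.]
spacer_end [429.  91.   6.]
spacer_end [410.  19.  -4.]
cover [426. 290.  15.]
cover_l [425. 332.  11.]
cover_r [424. 247.  14.]
timer [415. 452.  14.]
petri [520. 342.  19.]
gbox [354. 162.  27.]
carton [763.  72.  66.]
monL [595.  -2. 167.]
monR [ 427. -430.  160.]
monR2 [ 449. -470.  408.]
purp [ 839. -115.   29.]
scope [448. 443. 436.]
scope [638. 363. 284.]
pen [ 325. -162.   12.]
-700 [ 626. -708.  112.]
-600 [ 621. -607.  286.]
-500 [ 447. -486.  413.]
-400 [ 423. -411.  104.]
-300 [ 460. -312.  103.]
-200 [ 500. -214.  108.]
-100 [ 540. -115.  118.]
0 [580. -10. 121.]
100 [992. 104. 135.]
200 [777. 212. 129.]
```

View pics/crop.png

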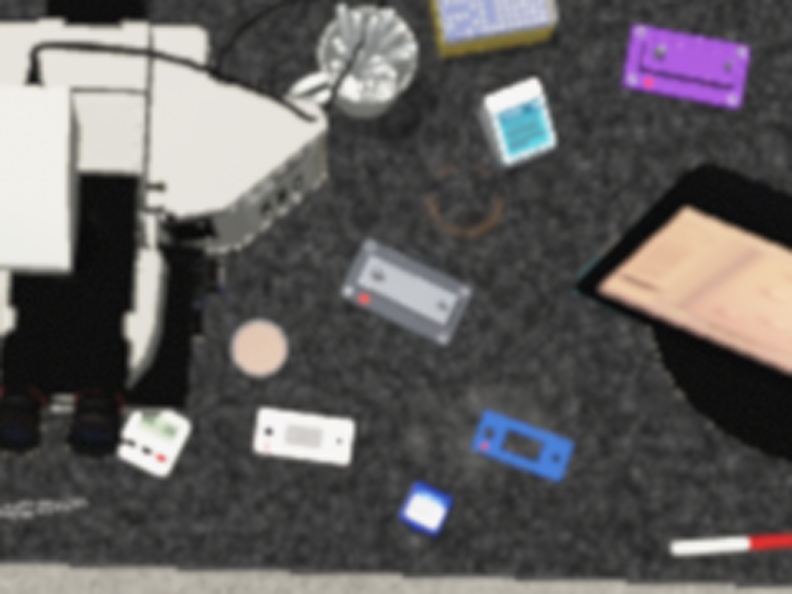

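Confirmed: grey base at crop (405,292), blue spacer at (523,445), white cover at (304,436). Each has its red dot at the left (+y) end. The purple part is a look-alike. Next I retract, swing past the monitor at small radius and look at the spacer from above.

```bash
cat >> h.py <<'E'
def frame(yaw):  # tool down, tool x along part y (yaw = angle of part y axis), tool y along part x
    x=np.array([np.cos(yaw),np.sin(yaw),0]); z=np.array([0,0,-1.]); return np.stack([x,np.cross(z,x),z],1)
E
python3 - <<'E'
from workcell import *
from h import *
for p in [(420,55,250),(420,55,20),(587,185,150),(425,290,30)]:
    for y in (1.3,1.6,1.9): q=inverse_kinematics(p,frame(y)); print(p,y,None if q is None else np.round(q,2))
for r,a in [(520,-76),(430,-60),(430,-40),(430,-15)]:
    a=np.radians(a); movep((r*np.cos(a),r*np.sin(a),250),frame(a+np.pi/2))
movep((400,60,230),frame(1.32))
c=camera("wrist"); cv2.imwrite("pics/w1.png",c["image"]); np.savez("w1.npz",**c)
s=read_state();print(s["time"],s["eef_pos"],np.round(c["cam_to_world"],3).tolist(),c["fx"])
E
```

```text
(420, 55, 250) 1.3 [ 0.54  0.22 -0.93  2.    0.21  1.02 -0.76]
(420, 55, 250) 1.6 [ 0.58  0.23 -0.98  1.99  0.23  1.03 -0.48]
(420, 55, 250) 1.9 [ 0.62  0.25 -1.03  1.99  0.25  1.03 -0.2 ]
(420, 55, 20) 1.3 [ 0.1   0.57 -0.48  2.23  0.58  0.47 -1.11]
(420, 55, 20) 1.6 [ 0.    0.55 -0.35  2.23  0.45  0.42 -0.68]
(420, 55, 20) 1.9 [-0.01  0.55 -0.33  2.23  0.44  0.42 -0.37]
(587, 185, 150) 1.3 [ 0.23  0.76 -1.01  1.64  0.69  1.15 -1.23]
(587, 185, 150) 1.6 [ 0.22  0.75 -1.    1.64  0.68  1.14 -0.92]
(587, 185, 150) 1.9 [ 0.2   0.73 -0.95  1.64  0.65  1.12 -0.6 ]
(425, 290, 30) 1.3 [-0.13  0.73 -0.81  1.98  0.78  0.76 -1.68]
(425, 290, 30) 1.6 [-0.08  0.77 -0.89  1.98  0.84  0.81 -1.43]
(425, 290, 30) 1.9 [-0.07  0.77 -0.9   1.98  0.85  0.82 -1.14]
3.5167 [400.28846052  58.7166724  230.00354525] [[0.968, 0.241, 0.071, 417.881], [-0.251, 0.929, 0.271, 126.234], [-0.0, -0.28, 0.96, 405.928], [0.0, 0.0, 0.0, 1.0]] 297.2484683462115
```

View pics/w1.png

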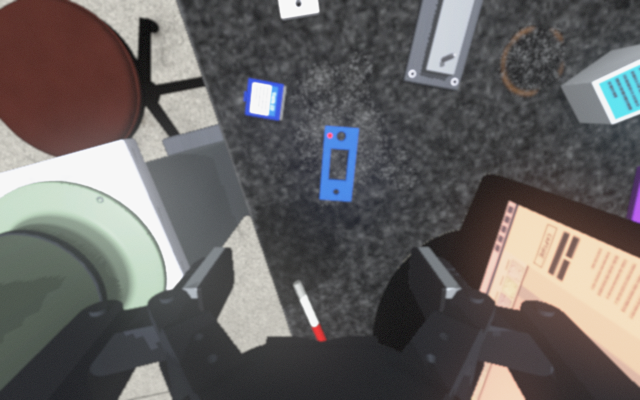

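The spacer is at (339,163), red dot at its top (+y) end; part of the base shows at the upper right and the cover edge at the top. I take a closer look at the base, a view covering the cover, and a second spacer view.

Run:
```python
from workcell import *
from h import *
c=dict(np.load("top0.npz")); P=cloud(c)
for z0 in (60,150,300):
    m=(P[...,2]>z0)&(P[...,0]>420)&(P[...,0]<720)&(P[...,1]>100)&(P[...,1]<460)
    q=P[m]; print("scope >",z0,[np.round(q[(abs(q[:,0]-x)<15)][:,1].min()) if (abs(q[:,0]-x)<15).any() else None for x in range(440,720,30)])
F=frame(1.32)
for i,p in enumerate([(470,150,230),(575,160,140),(440,40,170)]):
    movep(p,F); wait(.15); c=camera("wrist"); cv2.imwrite(f"pics/v{i}.png",c["image"]); np.savez(f"v{i}.npz",**c)
print(read_state()["time"],read_state()["qpos"])
a=cv2.imread("pics/v0.png");b=cv2.imread("pics/v1.png"); cv2.imwrite("pics/v01.png",np.vstack([a[:280],b[:280]]))
```

```text
scope > 60 [np.float64(403.0), np.float64(403.0), np.float64(402.0), np.float64(392.0), np.float64(148.0), np.float64(218.0), np.float64(361.0), np.float64(322.0), np.float64(291.0), np.float64(277.0)]
scope > 150 [np.float64(403.0), np.float64(403.0), np.float64(402.0), np.float64(393.0), np.float64(394.0), np.float64(391.0), np.float64(361.0), np.float64(322.0), np.float64(291.0), np.float64(278.0)]
scope > 300 [np.float64(437.0), np.float64(434.0), np.float64(423.0), np.float64(421.0), np.float64(419.0), np.float64(408.0), np.float64(405.0), np.float64(423.0), np.float64(440.0), np.float64(292.0)]
6.0167 [ 0.38655159  0.34710244 -0.74851959  2.06169672  0.31373895  0.84555694
 -0.79324169]
```

View pics/v01.png

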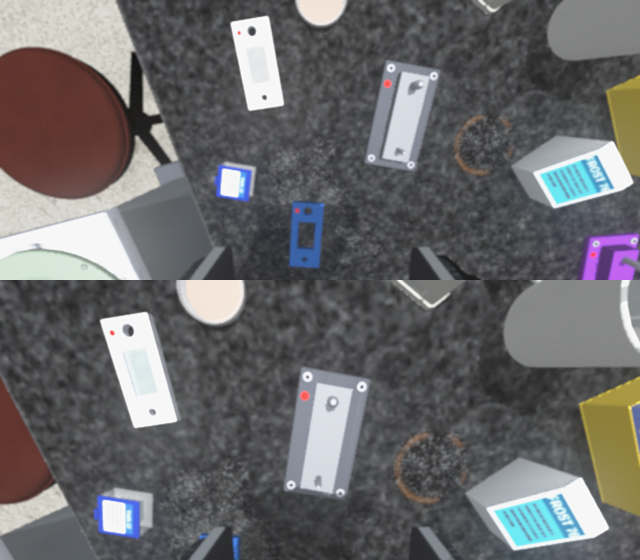

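Top half (v0): cover at (257,63), base at (402,115), spacer at (307,236). Bottom half (v1): base at (325,150), cover at (138,90). Now I extract the poses, with heights triangulated from view pairs.

```bash
cat >> h.py <<'E'
def rect(c,mask,z,near,area=60):
    """component nearest to world xy 'near' -> centre pixel, xy centre at height z, yaw of long axis (towards +y), sizes, median depth height"""
    mask=cv2.morphologyEx(mask.astype(np.uint8),cv2.MORPH_OPEN,np.ones((3,3),np.uint8))
    n,l,st,ce=cv2.connectedComponentsWithStats(mask); best=None
    for i in range(1,n):
        if st[i,4]<area: continue
        e=np.linalg.norm(at_z(c,*ce[i],z)[:2]-near)
        if best is None or e<best[0]: best=(e,i)
    i=best[1]; k=cv2.findContours((l==i).astype(np.uint8),cv2.RETR_EXTERNAL,cv2.CHAIN_APPROX_NONE)[0][0][:,0]
    w=np.array([at_z(c,u,v,z)[:2] for u,v in k]).astype(np.float32)
    (p,s,_)=cv2.minAreaRect(w); b=cv2.boxPoints(cv2.minAreaRect(w)); e=[b[1]-b[0],b[2]-b[1]]; e=max(e,key=np.linalg.norm); e=e*np.sign(e[1])
    o=np.asarray(c["cam_to_world"])[:3,3]; f=(o[2]-z); T=np.asarray(c["cam_to_world"]); 
    d=T[:3,:3].T@(np.array([p[0],p[1],z])-o); px=(c["cx"]+c["fx"]*d[0]/-d[2], c["cy"]-c["fy"]*d[1]/-d[2])
    zz=np.median(cloud(c)[...,2][l==i])
    return np.array(px),np.array(p),np.arctan2(e[1],e[0]),np.sort(s),zz
def masks(c):
    h=cv2.cvtColor(c["image"],cv2.COLOR_BGR2HSV).astype(int); H,S,V=h[...,0],h[...,1],h[...,2]
    return dict(spacer=(abs(H-108)<10)&(S>130)&(V>60), cover=(S<40)&(V>205), ped=(S<45)&(V>150))
def tri(c1,p1,c2,p2):
    o1,d1=ray(c1,*p1);o2,d2=ray(c2,*p2); t=np.linalg.lstsq(np.stack([d1,-d2],1),o2-o1,rcond=None)[0]; return (o1+d1*t[0]+o2+d2*t[1])/2
E
cat > m.py <<'E'
from h import *
V={n:dict(np.load(n+".npz")) for n in("w1","v0","v1","v2")}
for n,z,near,vs in [("spacer",8,(420,55),("w1","v0","v2")),("cover",10,(425,290),("v0","v1")),("ped",30,(587,185),("v0","v1"))]:
    R={}
    for v in vs:
        r=R[v]=rect(V[v],masks(V[v])[n],z,near); print(n,v,*[np.round(x,3 if np.ndim(x)==0 else 1) for x in r])
    a,b=vs[0],vs[-1]; print("  tri",np.round(tri(V[a],R[a][0],V[b],R[b][0]),1))
E
python3 m.py
```

```text
spacer w1 [337.9 164.7] [422.1  53. ] 1.243 [ 45.6 101.3] 8.234
spacer v0 [305.6 235.5] [422.1  53.5] 1.244 [ 44.8 101.8] 8.345
spacer v2 [302.8 166.8] [422.1  53.5] 1.243 [ 45.3 100.9] 8.265
  tri [422.1  53.3   8.4]
cover v0 [257.7  64.8] [425.9 287.8] 1.462 [ 45.9 101.6] 9.843
cover v1 [140.   92.4] [425.8 288. ] 1.46 [ 45.9 101.3] 9.979
  tri [425.9 287.9  10.1]
ped v0 [401.  118.1] [579.9 182.9] 1.151 [ 63.  119.5] 29.956
ped v1 [324.5 156.9] [585.1 184.9] 1.15 [ 62.1 117.8] 29.096
  tri [584.7 181.5   9.9]
```

```bash
cat > m2.py <<'E'
from h import *
V={n:dict(np.load(n+".npz")) for n in("v0","v1")}
R={}
for v,c in V.items():
    P=cloud(c); R[v]=rect(c,(abs(P[...,2]-30)<5)&(np.hypot(P[...,0]-587,P[...,1]-185)<90),30,(587,185)); print("depth",v,*[np.round(x,3) for x in R[v]])
    g=cv2.cvtColor(c["image"],cv2.COLOR_BGR2HSV)
    f=lambda t:rect(c,(g[...,1]<45)&(g[...,2]>t)&(g[...,2]<256)&(np.hypot(P[...,0]-587,P[...,1]-185)<48),30,(587,185))
    for t in (170,185): r=rect(c,(g[...,1]<60)&(g[...,2]>t),30,(587,185)); print("col",t,*[np.round(x,3) for x in r])
    q=P[(P[...,2]>48)&(P[...,2]<66)&(np.hypot(P[...,0]-587,P[...,1]-185)<70)]; 
    for s in (1,-1):
        a=q[(q[:,1]-185)*s>0]; print("pin pts",len(a),np.round(np.median(a,0),1) if len(a) else "")
u=np.vstack([cv2.resize(c["image"][60:250,250:450],None,fx=3,fy=3,interpolation=cv2.INTER_CUBIC) for c in (V["v1"],)]);cv2.imwrite("pics/b.png",u)
E
python3 m2.py
```

```text
depth v0 [404.548 118.273] [584.037 181.566] 1.147 [ 34.997 103.75 ] 30.24
col 170 [408.268 119.333] [588.222 179.183] 1.15 [ 42.934 116.942] 30.225
col 185 [408.295 119.665] [588.186 178.787] 1.147 [ 42.351 116.093] 30.269
pin pts 76 [598.3 216.   55.8]
pin pts 26 [567.8 147.4  54.8]
depth v1 [324.914 160.27 ] [584.662 181.612] 1.147 [ 33.897 103.706] 30.352
col 170 [324.658 160.392] [584.392 181.558] 1.147 [ 34.932 104.968] 30.349
col 185 [324.612 160.295] [584.372 181.661] 1.147 [ 34.093 103.698] 30.365
pin pts 104 [600.2 216.4  56.9]
pin pts 41 [569.6 148.4  55.7]
```

View pics/b.png

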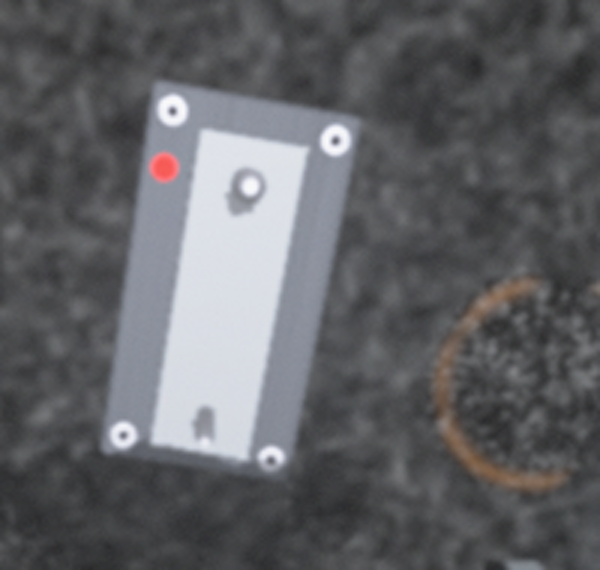

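The base is at (584.5,181.6) with yaw 1.147. Predicted pin positions agree with the depth points, and the crop shows the red dot by the thick pin. Now I grip the spacer and check it in the hand.

```bash
cat > grasp.py <<'E'
import sys
from workcell import *
from h import *
n=sys.argv[1]; x,y,yaw,th=dict(spacer=(422.1,53.3,1.243,8),cover=(425.9,287.9,1.461,10))[n]
F=frame(yaw)
if len(sys.argv)>2: movep((x,y,150),F)
else: movep((x,y,100),F)
movel((x,y,30),F,150); movel((x,y,0),F,60); clamp(); s=read_state(); print("gap",s["finger_gap"],s["gripper_force"],s["eef_pos"])
movel((x,y,40),F,100); wait(.1); movep((584.5,181.6,130),frame(1.147)); wait(.3)
s=read_state(); print("gap",s["finger_gap"],s["time"],s["eef_pos"],s["tool_rot"].round(3).tolist() if hasattr(s["tool_rot"],"round") else s["tool_rot"], s["ft_force"])
c=camera("wrist"); cv2.imwrite(f"pics/h_{n}.png",c["image"]); np.savez(f"h_{n}.npz",**c)
try: print(*[np.round(v,3) for v in rect(c,masks(c)[n],s["eef_pos"][2]+th,s["eef_pos"][:2])])
except Exception as e: print(e)
E
python3 grasp.py spacer
```

```text
gap -0.0820074955236476 0.0 [4.22124841e+02 5.32930317e+01 7.28111155e-03]
gap -0.07250932030049538 10.2917 [584.25150148 180.97548851 129.80200112] [[0.412, 0.911, -0.0], [0.911, -0.412, -0.0], [-0.001, -0.0, -1.0]] [0.33375986 1.25827245 0.25992098]
[227.482 328.513] [497.435 141.668] 1.061 [ 6.084 10.887] 8.573
```

View pics/h_spacer.png

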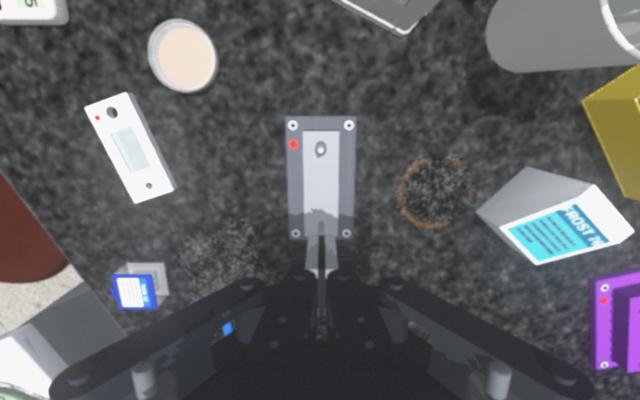

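The hand came up empty: the fingers shut at (322,245) over the base. I reopen, look at the spacer again, and measure fingertip heights from the depth image.

Run:
```python
from workcell import *
from h import *
import numpy as np
def fing(c,tcp,R):
    P=(cloud(c)-tcp)@R; m=(abs(P[...,0])<13)&(abs(P[...,1])<62)&(P[...,2]>-60)&(P[...,2]<30)&(c["range_z"]>0)
    q=P[m]; return q
F=frame(1.147)
c=dict(np.load("h_spacer.npz")); q=fing(c,np.array([584.25,180.98,129.8]),F); print("shut tip z", np.sort(q[:,2])[-30::6].round(1))
movep((440,40,170),frame(1.32)); open_gripper(); wait(.15)
c=camera("wrist"); np.savez("v3.npz",**c); cv2.imwrite("pics/v3.png",c["image"]); s=read_state()
q=fing(c,np.array(s["eef_pos"]),np.array(s["tool_rot"])); 
print("open",np.sort(q[:,2])[-30::6].round(1), q[:,1].min(),q[:,1].max(),s["finger_gap"],s["time"])
for z in (8,9): print(*[np.round(x,3) for x in rect(c,masks(c)["spacer"],z,(422,53))])
```

```text
shut tip z [-38.2 -37.5 -37.3 -36.9 -36.5]
open [-47.2 -47.1 -46.8 -46.4 -46.2] -56.04048388607694 56.718202735887274 85.2384594631566 12.1583
[303.123 166.355] [422.113  53.101] 1.243 [ 45.265 101.351] 8.271
[303.123 166.355] [422.218  53.261] 1.243 [ 45.131 101.051] 8.271
```

View pics/v3.png

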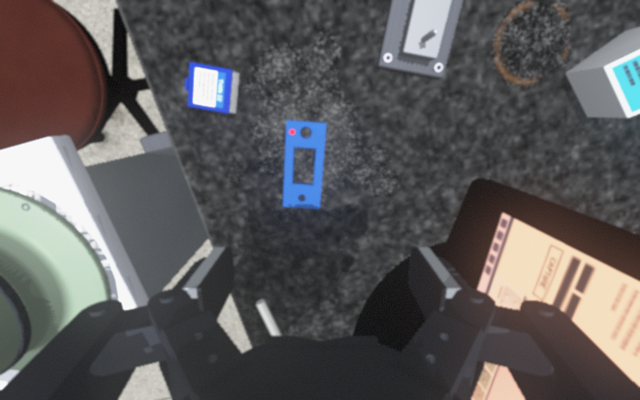

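The spacer has not moved: it is still at (303,166) and 8 mm high, so the fingers passed above it. Depth suggests the fingertips end short of the reported TCP. I'll check the finger profile.

Run:
```python
from workcell import *
from h import *
s=read_state(); print(np.round(s["eef_pos"],1))
for n,t,F,cols in (("h_spacer",(584.25,180.98,129.8),frame(1.147),(315,322,330)),("v3",s["eef_pos"],np.array(s["tool_rot"]),(218,428))):
    c=dict(np.load(n+".npz")); P=(cloud(c)-np.array(t))@F
    T=np.asarray(c["cam_to_world"]); print(n,"cam in tool",((T[:3,3]-np.array(t))@F).round(1),(F.T@T[:3,:3]).round(3).tolist())
    for u in cols:
        for v in range(228,300,8): print(u,v,round(float(c["range_z"][v,u]),1),P[v,u].round(1),end=' | ')
        print()
```

```text
[440.  40. 170.]
h_spacer cam in tool [  69.6    0.7 -175.9] [[-0.002, 0.96, 0.281], [1.0, 0.002, 0.001], [0.0, 0.281, -0.96]]
315 228 295.5 [-42.3  -5.8  99.2] | 315 236 148.9 [  9.4  -2.6 -38.4] | 315 244 139.2 [  9.7  -2.4 -48.4] | 315 252 131.1 [  9.8  -2.2 -56.8] | 315 260 124.1 [  9.8  -2.1 -64.2] | 315 268 118.0 [  9.7  -1.9 -70.5] | 315 276 111.0 [ 10.4  -1.8 -77.6] | 315 284 107.4 [  9.5  -1.7 -81.7] | 315 292 105.8 [  7.6  -1.7 -83.8] | 
322 228 274.3 [-34.3   1.1  79.5] | 322 236 149.1 [  9.3   0.9 -38.3] | 322 244 138.9 [  9.8   0.9 -48.7] | 322 252 130.8 [  9.9   0.9 -57.1] | 322 260 124.7 [  9.5   0.9 -63.6] | 322 268 117.5 [  9.9   0.8 -71. ] | 322 276 119.3 [  5.9   0.8 -70.2] | 322 284 120.4 [  2.2   0.8 -70.2] | 322 292 121.0 [ -1.2   0.8 -70.6] | 
330 228 295.5 [-42.3   9.1  99.2] | 330 236 148.8 [  9.4   4.9 -38.5] | 330 244 140.2 [  9.2   4.7 -47.5] | 330 252 131.0 [  9.8   4.4 -56.9] | 330 260 123.8 [  9.9   4.2 -64.4] | 330 268 118.8 [  9.2   4.  -69.8] | 330 276 111.5 [ 10.1   3.8 -77.2] | 330 284 105.3 [ 10.7   3.7 -83.5] | 330 292 100.1 [ 11.    3.5 -88.8] | 
v3 cam in tool [  69.4    0.4 -176. ] [[-0.002, 0.96, 0.28], [1.0, 0.001, 0.001], [0.0, 0.28, -0.96]]
218 228 370.7 [ -70.6 -128.7  169.3] | 218 236 372.7 [ -81.  -129.4  168.3] | 218 244 376.9 [ -92.4 -130.8  169.3] | 218 252 132.0 [  9.3 -45.6 -56. ] | 218 260 124.6 [  9.5 -43.  -63.7] | 218 268 123.3 [  6.9 -42.6 -65.8] | 218 276 122.8 [  4.  -42.4 -67.2] | 218 284 121.9 [  1.3 -42.1 -68.9] | 218 292 122.4 [ -2.1 -42.3 -69.4] | 
428 228 370.9 [-71.1 133.3 169.5] | 428 236 374.6 [-82.1 134.6 170.1] | 428 244 378.1 [-93.3 135.9 170.5] | 428 252 131.5 [  9.4  47.5 -56.5] | 428 260 125.4 [  9.   45.3 -63. ] | 428 268 119.2 [  8.9  43.1 -69.5] | 428 276 119.1 [  5.9  43.  -70.5] | 428 284 119.3 [  2.7  43.1 -71.2] | 428 292 118.6 [ -0.   42.9 -72.6] |
```

The tips really end about 36 mm (shut) and 48 mm (open) behind the reported TCP, which explains the miss. I confirm it with a guarded touch on the bench astride the spacer, then grip relative to that contact.

```bash
cat > grasp.py <<'E'
import sys
from workcell import *
from h import *
n=sys.argv[1]; x,y,yaw,th=dict(spacer=(422.1,53.3,1.243,8),cover=(425.9,287.9,1.461,10))[n]
zg=float(sys.argv[2]) if len(sys.argv)>2 else None
F=frame(yaw)
movep((x,y,60),F); movel((x,y,-25),F,120)
if zg is None:
    hit=movel((x,y,-56),F,20,guard=5); zc=read_state()["eef_pos"][2]; print("touch",hit,zc)
    if not hit: sys.exit()
    zg=zc+12
movel((x,y,zg),F,60); wait(.1); clamp(); s=read_state(); print("gap",s["finger_gap"],s["gripper_force"],s["eef_pos"])
if s["finger_gap"]<35: sys.exit()
movel((x,y,zg+45),F,80); wait(.2); s=read_state(); print("gap",s["finger_gap"],s["time"],s["eef_pos"],s["ft_force"])
c=camera("wrist"); cv2.imwrite(f"pics/h_{n}.png",c["image"]); np.savez(f"h_{n}.npz",**c)
P=(cloud(c)-np.array(s["eef_pos"]))@F; m=masks(c)[n]&(np.hypot(P[...,0],P[...,1])<70)&(P[...,2]<-10); q=P[m]
print("held pts tool frame",len(q),q.min(0).round(1),q.max(0).round(1),np.median(q,0).round(1))
E
python3 grasp.py spacer
```

```text
touch True -46.18971502862576
gap 42.09482466207733 59.003541469573975 [422.01947517  53.31780141 -33.95647192]
gap 41.94090485750031 16.4167 [421.79655186  53.39971712  10.40994576] [ 0.09160254  0.23076745 -0.82958816]
held pts tool frame 12506 [ -50.2  -21.9 -175.9] [ 69.5  22.7 -33.2] [  9.6   0.8 -42.2]
```

Touch at −46 confirms the offset, and the spacer is held (gap 42 mm, 0.83 N). I check its tilt and position in the hand.

```bash
cat > held.py <<'E'
import sys
from h import *
n,t,yaw,zt=sys.argv[1],np.array([float(v) for v in sys.argv[2].split(",")]),float(sys.argv[3]),float(sys.argv[4])
c=dict(np.load(f"h_{n}.npz")); F=frame(yaw); P=(cloud(c)-t)@F
m=(masks(c)[n]&(abs(P[...,2]-zt)<6)&(abs(P[...,0])<65)&(abs(P[...,1])<35)); q=P[m]
A=np.c_[q[:,:2],np.ones(len(q))]; k=np.linalg.lstsq(A,q[:,2],rcond=None)[0]; print("plane slopes",k.round(4))
r=rect(c,m,t[2]-zt,t[:2]); print("rect",[np.round(x,3) for x in r],"centre in tool",(F.T@np.array([*(r[1]-t[:2]),0])).round(1), "dyaw",r[2]-yaw)
E
python3 held.py spacer 421.8,53.4,10.4 1.243 -42.2
```

```text
plane slopes [-5.00000e-04  2.20000e-03 -4.20531e+01]
rect [array([321.398, 254.73 ]), array([422.562,  54.044]), np.float32(1.242), array([44.006, 99.971]), np.float64(52.587)] centre in tool [0.9 0.5 0. ] dyaw -0.0007776022
```

View pics/h_spacer.png

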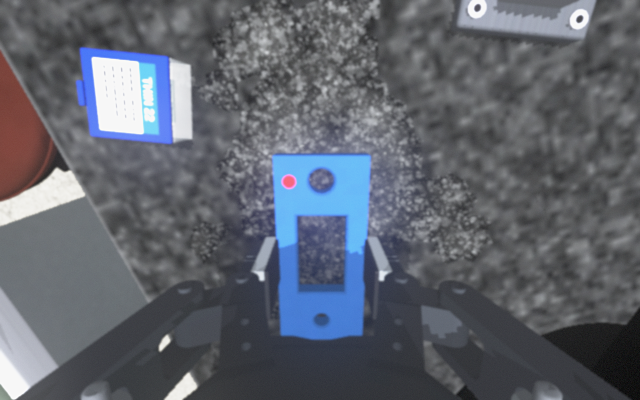

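The spacer is level and centred in the hand, red dot (289,181) toward +y. Lowering it over the pins.

```bash
cat > place.py <<'E'
import sys
from workcell import *
from h import *
x,y,zf=[float(v) for v in sys.argv[1:4]]; F=frame(1.147)
s=read_state(); p=np.array(s["eef_pos"]); movel((p[0],p[1],zf+52),None,120)
movep((x,y,zf+52),F); wait(.3); s=read_state(); print(s["time"],np.round(s["eef_pos"],1),s["finger_gap"])
for z,g in ((zf+15,12),(zf-2,10)):
    h=movel((x,y,z),F,40,guard=g); s=read_state(); print(h,np.round(s["eef_pos"],2),np.round(s["ft_force"],1),np.round(s["torque"],2),s["finger_gap"])
    if h: break
E
python3 place.py 583.7 181.0 -4
```

```text
18.0583 [583.6 180.3  48.2] 41.93489179579169
False [583.86 181.05  11.24] [ 0.2  1.  -0.4] [ 0.02  0.03 -0.02] 42.223721354197004
True [583.82 180.94  -3.78] [-1.  -1.1  9.2] [-0.17  0.31  0.01] 41.98469471425018
```

```bash
cat > rel.py <<'E'
import sys
from workcell import *
from h import *
open_gripper(); wait(.2); p=np.array(read_state()["eef_pos"]); movel((p[0],p[1],p[2]+70),None,120)
movep((575,160,120),frame(1.147)); wait(.2); c=camera("wrist"); np.savez(sys.argv[1]+".npz",**c); cv2.imwrite(f"pics/{sys.argv[1]}.png",c["image"]); print(read_state()["time"])
n,z=sys.argv[2],float(sys.argv[3]); print([np.round(v,3) for v in rect(c,masks(c)[n],z,(584.5,181.6))])
E
python3 rel.py s1 spacer 38
```

```text
21.5583
[array([321.364, 166.467]), array([584.262, 180.786]), np.float32(1.142), array([43.624, 99.488]), np.float64(38.341)]
```

The spacer is seated (top at 38.3 mm, centred within 1 mm). Now the cover.

```bash
python3 grasp.py cover -34
python3 - <<'E'
from workcell import *
s=read_state();import subprocess
print(subprocess.run(["python3","held.py","cover",",".join(str(v) for v in s["eef_pos"]),"1.461","-44"],capture_output=True,text=True).stdout)
E
```

```text
gap 42.32392219667926 59.87114131450653 [425.94545578 287.92379402 -33.60210875]
gap 42.547136380874825 25.05 [425.66098033 287.81366621  10.59707546] [ 0.18654655 -0.39804206 -1.07949163]
held pts tool frame 15563 [ -49.   -23.7 -175.9] [ 69.4  24.7 -35.4] [  8.    0.2 -43.6]
plane slopes [-2.00000e-03  1.20000e-03 -4.30447e+01]
rect [array([320.997, 255.748]), array([425.699, 289.035]), np.float32(1.46), array([44.33 , 98.775]), np.float64(54.195)] centre in tool [ 1.2 -0.1  0. ] dyaw -0.0012969971
```

View pics/h_cover.png

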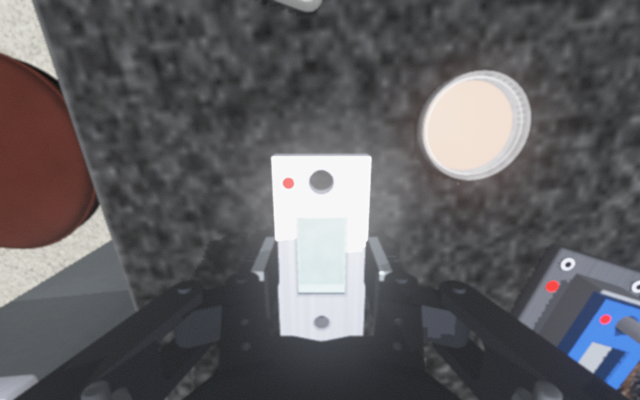

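The cover is held level, red dot (288,183) toward +y. Placing it with the same offset as the spacer.

```bash
python3 place.py 583.7 181.0 4
```

```text
26.7083 [583.4 181.6  56.1] 42.13663875957971
False [583.84 181.06  19.22] [ 0.5 -1.1 -1.4] [ 0.01 -0.01  0.06] 42.11224677026946
True [583.89 181.07   3.77] [0.1 0.2 0.8] [ 0.15 -0.22 -0.  ] 41.844310493031486
```

```bash
python3 rel.py s2 cover 48
```

```text
30.1833
[array([320.936, 167.427]), array([584.452, 181.829]), np.float32(1.147), array([ 54.668, 101.713]), np.float64(47.97)]
```

View pics/s2.png

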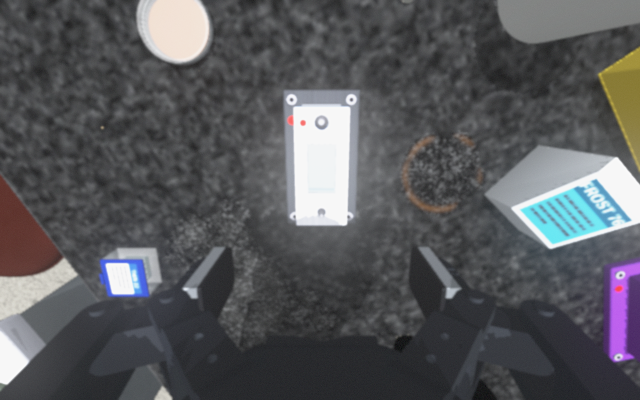

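The cover is seated at (321,167), with its top at 48.0 mm and the pins in their holes at (321,122) and (321,212). The gripper is clear and the bystanders in view look undisturbed.

```bash
python3 -c "
from workcell import *
print(finish_job())"
```

```text
the job is handed in; nothing more can be done
None
```

The spacer and then the cover are on the chamber base pins, fully home, flat and released; I handed the job in at about 30 s on the robot's clock, and the hand-in returned no verdict.

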